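Hang the orange T-key back between its neighbours

TASK

Draw the orange-handled T-key up out of the die and hang it on the free middle hook of the blue rack, its handle lying across both prongs and its shaft hanging straight down between them, then let go. Do not knock the blue and the black key that hang on either side.

Things in the scene. Friction and masses are not known exactly. Their poses are not given: they have to be found in the camera images.
- key_orange: Orange T-key. Bar 76 long (own y) x 18 (x) x 30 mm tall; origin at bar centre. 8 mm shaft down from it, end 135 mm below origin. Stands upright, shaft end 40 mm deep in a loose hole of a fixed die: top 75 mm over the bench, corner posts to 105 mm, origin at 170 mm. Leans up to 3 deg; bar up to 45 deg off world y. Pull straight up 45+ mm. A green T-key stands 120 mm away: not that one.
- free_hook (a point): Free middle hook of the fixed blue rack (orange tag). Point = bar centre once hung, 190 mm up; frame y = bar's y, z up, -x = open front. Two level prongs 8 mm thick at y +-23 mm, tops 15 mm below the point, x -22..22; ends turn up at x -34 and 36, to 3 mm below the point: bring the bar in above that, shaft between prongs, then lower. Rail behind at x 60..80, 35 mm below the point.
- hung_blue: T-key of the same shape and size with a blue handle, hanging loose on the hook next to the free one, 102 mm to either side along the rack's y, bars in line (26 mm between bar ends). Origin: centre of its bar, as high as the free hook's point. Do not knock it.
- hung_black: T-key of the same shape and size with a black handle, hanging loose 102 mm from the free hook on the side opposite the blue one. Origin: centre of its bar. Do not knock it.
Things that resemble listed ones, but are neither listed nor needed, are in the scene too. There is more than one size of the key_orange; the one meant has the size given above.

How it is judged (in metres and radians):
On the way:
1. the orange key has been drawn up out of the die (height (world z) of key_orange above 0.205 m), for 0.1 s.
At the end, for the whole second after the job is handed in: The orange key hangs at rest on the free hook: the centre of its bar within 22 mm front to back, 16 mm sideways and 6 mm in height of the hook's point, its shaft within 10 degrees of plumb, its bar within 17 degrees of the rack's y (x of key_orange in the frame of free_hook between -0.022 and 0.022 m and y of key_orange in the frame of free_hook between -0.016 and 0.016 m and z of key_orange in the frame of free_hook between -0.006 and 0.006 m and angle between key_orange's own z axis and vertical below 0.18 rad and angle between the y axis of key_orange and the y axis of free_hook, either way round below 0.3 rad and linear speed of key_orange below 0.03 m/s); the robot touches nothing.
It fails at once if the blue neighbour is knocked (moved more than 15 mm or swung more than 15 degrees) (distance of hung_blue from where it was at the start of the episode above 0.015 m or angle between hung_blue's own z axis and vertical above 0.26 rad).
It fails at once if the black neighbour is knocked (moved more than 15 mm or swung more than 15 degrees) (distance of hung_black from where it was at the start of the episode above 0.015 m or angle between hung_black's own z axis and vertical above 0.26 rad).
It also fails if it takes over 45 s, if anything falls off the work surface, if the arm or the gripper's body presses on something with over 40 N, if the wrist force passes 120 N, or if a joint passes its speed limit or range.

ROBOT

A 6-joint arm with a two-finger parallel gripper is mounted at the origin on the work surface. World frame = base frame: x ahead of the robot, y to its left, z up, the work surface at z = 0. Lengths are in mm, angles in rad, forces in N, time in s.
With the tool pointing down it reaches from about 250 to 775 mm from the base axis. Payload 8.9 kg.
Tool frame: the origin (TCP) lies between the finger pads; the fingertips stand 14 mm ahead of it and the grasp point (between the pads) lies 5 mm behind it (manip.finger_overhang is the distance from the TCP to the fingertips, in mm); z points along the fingers, y is the line along which they close (so a half turn about z gives the same grasp; the last joint's range is limited). The gripper opens to 85 mm and grips with 20 to 120 N. Pads are 22 mm wide; open, the fingers measure 114 mm over their backs; the gripper's body (76 mm by 85 mm) begins 54 mm behind the grasp point. The pads swing forward as they close: fully open they stand 13 mm farther back than shut.
Start: joints at [-1.326, 0.291, -0.153, 1.127, 0, 1.431], TCP at [196.586, -486.804, 245.305] pointing down, gripper open.
Joint ranges: [-2.52, 2.52], [-0.91, 1.74], [-1.3, 1.37], [-1.96, 2.02], [-1.52, 1.47], [-3.14, 3.14]. Speed limits (rad/s): [2.22, 2.22, 2.79, 3.14, 3.14, 3.14].

INTERFACE

Orientations are given as [roll, pitch, yaw] about the fixed x, y, z axes, in that order (R = Rz(yaw) Ry(pitch) Rx(roll)).
In Python, from plant import manip gives the robot as it stands.
- The arm moves only by the tool play_rows, never from a script. Its argument "commands" is a list of rows, each a list of 7 numbers: the opening, from 0 (shut) to 1 (fully open), then the shift along the tool's x, y, z in units of 75 mm (1.0 is 75 mm), then the turn, a rotation vector about the tool's x, y, z in units of 2 rad (1.0 is 2 rad). A call has 1 to 12 rows; each row shifts and turns the commanded pose from where the row before left it, along the tool's axes as they then stand; what a row does not reach is not made up. A row lasts 1/10 s, in which the tool goes at most 50 mm and 8.59 degrees, less where a joint would pass 70% of its speed; a pose out of reach is approached as far as the arm can. A call with a number of a shift or a turn outside -1 to 1 is refused whole. A call with a gripper value outside its range is refused whole. The fingers move at their own pace and stop on an object; the grip force is fixed at half the most. Time passes only in rows, so rows that do not move let the fingers close. It gives the time, the measured TCP pose, the force, the opening and the grip force at its end, in the units of the state.
- manip.get_obs(): the state, without advancing time (a new reading comes with each control period).
- manip.camera(name): name is "scene" or "top" or "wrist"; returns a dict with "frame" (400x640x3 uint8, red, green, blue), "intrinsics" (3x3 intrinsics, pixels), "extrinsics" (4x4, takes a point from world to camera coordinates); the wrist camera has in their place "mount" (4x4, takes a point from camera to tool coordinates, whose origin is the TCP and whose axes are the flange's). Camera axes: x right, y down, z forward; pixel columns grow to the right and rows downward; lengths in mm; the calibration is good to about 2 mm. A picture is of the moment at which its call begins: read the wrist's pose just before it. There is no depth.
- manip.hand_in(): hands the job in; it is judged then, once.
Trained networks look in a picture, given as the dict that the camera call returned (one of the last four; its "shot" number tells which), for a name from the list of things; names that differ only in an ending like _2 or _b are one class to them, and where a whole thing is asked for, a point or a joint stands for the part that bears it (a point fixed in the world has none). Each returns a list of dicts, best first, with "conf" (0 to 1); they miss things now and then, are a little off and sometimes report something else, mostly with a low value. They report only what shows in the picture. A call takes as long as a camera call. They do not tell look-alikes from the thing itself.
- manip.boxes_of(picture, thing): "centre" ([column, row] in pixels, amid what is visible of it).
- manip.regions_of(picture, thing): "mask" (400x640 bool, what is visible of it) and "centre" ([column, row] in pixels, amid what is visible of it).
The state is a dict: "clock": time; "joint_positions": joint angles; "qd": joint speeds; "effort": joint torques, N m; "ee_pos": TCP position; "tool_rot": TCP orientation; "force": force on the tool from outside, world axes, zero at the start; "moment": the same for the moment, N m; "grip_width": finger opening in mm; "grip_force": force on a finger pad.
Only numpy, scipy, OpenCV 4.12 (cv2) and the standard library are available. Lean on these libraries where they do the work, as an engineer would, in place of code of your own. Each camera call takes 0.05 s, during which the arm holds its last target. There are 200 camera calls.

## Working session

There is one attempt and no reset: what is moved stays moved. The work goes in short steps, Python scripts to look and compute and a tool call to move; the robot and the scene stay as the last step left them, time stands still between calls to the robot, and variables do not carry over. Pictures are saved under pics/ and viewed, at most 10 in all, crops included, and the job is handed in when it is done.

Besides the shell and the picture viewer there is one more tool, called after "Call:" by a JSON object that holds its "api" and its "payload". play_rows: Moves the arm, as the interface text tells. Its arguments: {"type":"object","properties":{"commands":{"type":"array","items":{"type":"array","items":{"type":"number","minimum":-1,"maximum":1}}}},"required":["commands"]}

```bash
mkdir -p pics; python3 - <<'E'
from plant import manip
import cv2,numpy as np
o=manip.get_obs();print(o['ee_pos'],o['tool_rot'],o['grip_width'],o['clock'])
for n in ['scene','top']:
    p=manip.camera(n);cv2.imwrite(f'pics/{n}0.png',p['frame'][:,:,::-1])
    print(n,p['intrinsics'].tolist(),np.round(p['extrinsics'],4).tolist())
    for t in ['key_orange','hung_blue','hung_black','free_hook']:
        print(t,[(np.round(d['centre'],1).tolist(),round(d['conf'],2)) for d in manip.boxes_of(p,t)])
E
```

```text
[ 196.48755461 -486.39393749  244.71565503] [-3.14029060e+00 -1.76850188e-04  3.83827190e-01] 85.67036601931649 0.0
scene [[417.6340345382539, 0.0, 323.05565847205423], [0.0, 417.6340345382539, 201.7033968403237], [0.0, 0.0, 1.0]] [[-0.577, 0.8167, 0.0055, 217.1946], [0.4524, 0.3252, -0.8304, -75.6842], [-0.68, -0.4767, -0.5571, 1533.8999], [0.0, 0.0, 0.0, 1.0]]
key_orange [([475.3, 226.5], 0.76), ([423.1, 262.0], 0.72), ([260.3, 203.5], 0.27)]
hung_blue [([259.9, 204.5], 0.83)]
hung_black [([210.0, 177.6], 0.63)]
free_hook [([226.9, 242.8], 0.93), ([420.3, 267.3], 0.41)]
top [[519.7185334983824, 0.0, 319.35818354637917], [0.0, 519.7185334983824, 203.83773182118304], [0.0, 0.0, 1.0]] [[0.0268, -0.9996, 0.0107, 43.8045], [-0.9918, -0.0279, -0.1245, 499.3708], [0.1247, -0.0073, -0.9922, 1602.6186], [0.0, 0.0, 0.0, 1.0]]
key_orange [([186.6, 254.7], 0.76), ([211.4, 189.7], 0.5)]
hung_blue [([365.7, 169.1], 0.66)]
hung_black [([436.5, 180.4], 0.63)]
free_hook [([393.8, 176.1], 0.86)]
```

View pics/scene0.png

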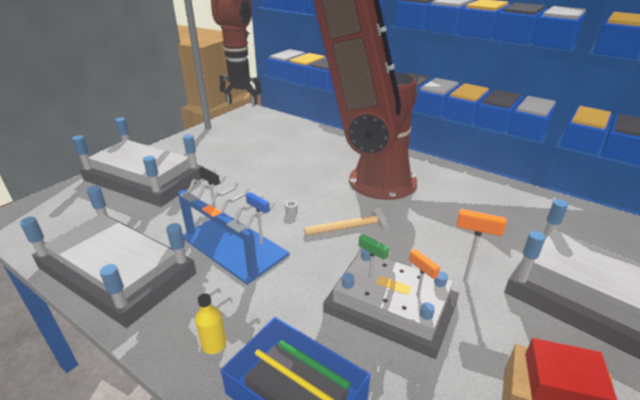

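View pics/top0.png

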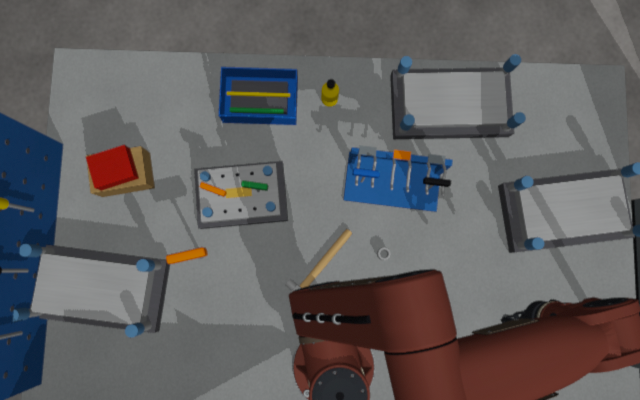

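The scene view shows the die with the orange key at (423,262) and the green one at (373,246). The big orange key at (480,222) is a decoy. The rack has blue at (258,203), black at (208,176) and an orange tag at (212,211). In the top view the orange key is at (211,189), blue at (365,172) and black at (437,182).

```bash
cat > h.py <<'E'
from plant import manip
import cv2,numpy as np
from scipy.spatial.transform import Rotation as R
def cam(n):
    o=manip.get_obs(); p=manip.camera(n)
    if n=='wrist':
        T=np.eye(4);T[:3,:3]=R.from_euler('xyz',o['tool_rot']).as_matrix();T[:3,3]=o['ee_pos']
        p['extrinsics']=np.linalg.inv(T@p['mount'])
    return p
def back(p,uv,z):
    uv=np.atleast_2d(np.array(uv,float));E=p['extrinsics'];Rt=E[:3,:3];c=-Rt.T@E[:3,3]
    d=np.c_[uv,np.ones(len(uv))]@np.linalg.inv(p['intrinsics']).T@Rt
    return c+d*((z-c[2])/d[:,2])[:,None]
def proj(p,X):
    q=(p['extrinsics']@np.r_[X,1])[:3];q=p['intrinsics']@q;return q[:2]/q[2]
def tri(obs):
    A=[];b=[]
    for p,uv in obs:
        E=p['extrinsics'];x=np.linalg.inv(p['intrinsics'])@[*uv,1]
        for k in (0,1): A.append(E[k,:3]-x[k]*E[2,:3]);b.append(x[k]*E[2,3]-E[k,3])
    return np.linalg.lstsq(np.array(A),np.array(b),rcond=None)[0]
def colmask(p,kind,c,r=30):
    hsv=cv2.cvtColor(p['frame'],cv2.COLOR_RGB2HSV)
    lo,hi={'orange':((5,150,90),(18,255,255)),'blue':((105,150,60),(125,255,255)),'black':((0,0,0),(179,255,45)),'green':((50,100,40),(80,255,255))}[kind]
    m=cv2.inRange(hsv,lo,hi);w=np.zeros_like(m);cv2.circle(w,tuple(int(v) for v in c),r,255,-1);m&=w
    n,l,s,ce=cv2.connectedComponentsWithStats(m)
    k=1+np.argmax(s[1:,4]);return l==k
def bar(p,m,z):
    v,u=np.nonzero(m);X=back(p,np.c_[u,v],z)[:,:2];rc=cv2.minAreaRect(X.astype(np.float32))
    c=X.mean(0);w,V=np.linalg.eigh(np.cov(X.T));d=V[:,1];return c,np.degrees(np.arctan2(d[1],d[0]))%180,rc
E
python3 - <<'E'
from h import *
s=cam('scene');t=cam('top')
for n,k,cs,ct in [('orange','orange',(423,262),(211,189)),('green','green',(373,246),(255,185)),('black','black',(209,176),(437,182))]:
    ms=colmask(s,k,cs,22);mt=colmask(t,k,ct,22)
    f=lambda m:np.argwhere(m)[:,::-1].mean(0)
    z=175 if n!='black' else 195
    print(n,ms.sum(),mt.sum(),'tri',tri([(s,f(ms)),(t,f(mt))]).round(1),'top',bar(t,mt,z),'scene',back(s,f(ms),z-3).round(1))
for n,cs,ct in [('hung_blue',0,0),('hung_black',0,0)]:
    for p,nm in ((s,'s'),(t,'t')):
        for d in manip.regions_of(p,n)[:1]:
            print(n,nm,d['centre'],d['mask'].sum())
print('blue',tri([(s,(258,203)),(t,(365,172))]).round(1),back(t,[[365,172],[437,182]],200).round(1), back(s,[[258,203],[208,176]],192).round(1))
print('tag',tri([(s,(212,211)),(t,(402,155))]).round(1))
cv2.imwrite('pics/z.png',np.hstack([cv2.resize(s['frame'][150:290,160:300],(560,560),interpolation=cv2.INTER_CUBIC)[:, :400],cv2.resize(t['frame'][130:230,340:460],(400,560),interpolation=cv2.INTER_CUBIC)[:, :400]])[:,:,::-1])
cv2.imwrite('pics/z1.png',cv2.resize(t['frame'][135:225,335:465],(780,540),interpolation=cv2.INTER_CUBIC)[:,:,::-1])
E
```

```text
orange 387 156 tri [514.9 366.8 170.7] top (array([514.23537621, 366.01982436]), np.float64(70.5265051214678), ((513.9561157226562, 365.5833740234375), (78.896484375, 16.481252670288086), 70.97884368896484)) scene [[516.4 367.2 172. ]]
green 325 161 tri [529.3 247.7 171.2] top (array([528.83014153, 247.02037468]), np.float64(82.8816693510003), ((528.4844360351562, 247.59039306640625), (75.19251251220703, 18.466670989990234), 83.40939331054688)) scene [[530.  248.4 172. ]]Traceback (most recent call last):
  File "<stdin>", line 4, in <module>
  File "h.py", line 27, in colmask
    k=1+np.argmax(s[1:,4]);return l==k
        ~~~~~~~~~^^^^^^^^^
    return _wrapfunc(a, 'argmax', axis=axis, out=out, **kwds)
    return bound(*args, **kwds)
ValueError: attempt to get argmax of an empty sequence
```

```bash
python3 - <<'E'
from h import *
s=cam('scene');t=cam('top');C={}
for n in ('hung_blue','hung_black'):
    for p,nm in ((s,'s'),(t,'t')):
        d=manip.regions_of(p,n)[0];g=cv2.cvtColor(p['frame'],cv2.COLOR_RGB2HSV)
        m=d['mask'];print(n,nm,np.round(d['centre'],1),m.sum(),g[int(d['centre'][1]),int(d['centre'][0])])
def bl(p,c,lo,hi,r=16):
    m=cv2.inRange(cv2.cvtColor(p['frame'],cv2.COLOR_RGB2HSV),lo,hi);w=0*m;cv2.circle(w,c,r,255,-1);m&=w
    n,l,st,ce=cv2.connectedComponentsWithStats(m);k=1+np.argmax(st[1:,4]);return l==k
bk=((0,0,0),(179,255,75))
ct=bl(t,(437,182),*bk);cs=bl(s,(209,176),*bk)
print('black',ct.sum(),cs.sum(),bar(t,ct,200),tri([(s,np.argwhere(cs)[:,::-1].mean(0)),(t,np.argwhere(ct)[:,::-1].mean(0))]).round(1))
print('blue',tri([(s,(258,202)),(t,(365,172))]).round(1),back(t,[[365,172],[437,182]],200).round(1), back(s,[[258,202],[208,175.5]],193).round(1))
print('tag',tri([(s,(212,211)),(t,(402,155))]).round(1))
cv2.imwrite('pics/z1.png',np.vstack([cv2.resize(t['frame'][138:213,340:460],(480,300),interpolation=cv2.INTER_CUBIC),cv2.resize(s['frame'][160:235,170:290],(480,300),interpolation=cv2.INTER_CUBIC)])[:,:,::-1])
E
```

```text
Traceback (most recent call last):
IndexError: list index out of range
```

```bash
python3 - <<'E'
from h import *
s=cam('scene');t=cam('top')
cv2.imwrite('pics/z1.png',np.vstack([cv2.resize(t['frame'][138:213,340:460],(480,300),interpolation=cv2.INTER_CUBIC),cv2.resize(s['frame'][160:235,170:290],(480,300),interpolation=cv2.INTER_CUBIC)])[:,:,::-1])
def bl(p,c,lo,hi,r=16):
    m=cv2.inRange(cv2.cvtColor(p['frame'],cv2.COLOR_RGB2HSV),lo,hi);w=0*m;cv2.circle(w,c,r,255,-1);m&=w
    n,l,st,ce=cv2.connectedComponentsWithStats(m);k=1+np.argmax(st[1:,4]);return l==k
print('blue',tri([(s,(258,202)),(t,(365,172))]).round(1),back(t,[[365,172],[437,182]],200).round(1), back(s,[[258,202],[208,175.5]],193).round(1))
print('tag',tri([(s,(212,211)),(t,(402,155))]).round(1))
bk=((0,0,0),(179,255,75))
ct=bl(t,(437,182),*bk);cs=bl(s,(209,176),*bk)
print('black',ct.sum(),cs.sum(),bar(t,ct,200),tri([(s,np.argwhere(cs)[:,::-1].mean(0)),(t,np.argwhere(ct)[:,::-1].mean(0))]).round(1))
E
```

```text
blue [572.2 -68.3 193.1] [[ 571.5  -68.4  200. ]
 [ 548.6 -273.2  200. ]] [[ 571.7  -67.4  193. ]
 [ 554.5 -273.4  193. ]]
tag [ 633.4 -180.1  154.1]
black 211 172 (array([ 548.96997602, -270.56185045]), np.float64(86.65796501480344), ((547.960205078125, -271.84228515625), (28.753204345703125, 76.790283203125), 0.11101935803890228)) [ 551.8 -274.   190.5]
```

View pics/z1.png

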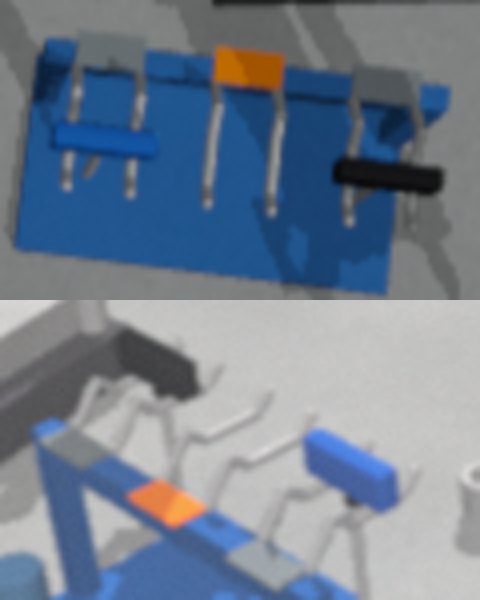

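Blue is at about (572,-68) and black at (551,-274), 206 mm apart against an expected 204. Their midpoint (562,-171) is consistent with the tag at x≈+70. I'll check where the tall decoy is while starting to rise.

Call:
{"api": "play_rows", "payload": {"commands": [[1, 0, 0, -0.1, 0, 0, -0.053], [1, 0, 0, -0.1, 0, 0, -0.053], [1, 0, 0, -0.1, 0, 0, -0.053], [1, 0, 0, -0.1, 0, 0, -0.053], [1, 0, 0, -0.1, 0, 0, -0.053], [1, 0, 0, -0.1, 0, 0, -0.053], [1, 0, 0, -0.1, 0, 0, -0.053], [1, 0, 0, -0.1, 0, 0, -0.053]]}}

```text
clock: 1.65
ee_pos: [196.6, -486.8, 305.6]
tool_rot: [-3.142, 0.0, 1.236]
force: [1.1, 0.8, -0.7]
grip_width: 85.5
grip_force: 0.0
```

```bash
python3 - <<'E'
from h import *
s=cam('scene');t=cam('top')
print(tri([(s,(481,222)),(t,(186,255))]).round(0))
o=manip.get_obs();print(o['ee_pos'].round(1),o['tool_rot'].round(3),o['clock'])
E
```

```text
[324. 426. 193.]
[ 196.7 -487.2  306.1] [3.141e+00 1.000e-03 1.233e+00] 1.75
```

Call:
{"api": "play_rows", "payload": {"commands": [[1, 0.3, 0.01, 0, 0, 0, 0], [1, 0.5, 0.016, 0, 0, 0, 0], [1, 0.55, 0.016, 0, 0, 0, 0], [1, 0.55, 0.016, 0, 0, 0, 0], [1, 0.55, 0.016, 0, 0, 0, 0], [1, 0.55, 0.016, 0, 0, 0, 0], [1, 0.55, 0.016, 0, 0, 0, 0], [1, 0.55, 0.016, 0, 0, 0, 0], [1, 0.55, 0.016, 0, 0, 0, 0], [1, 0.55, 0.016, 0, 0, 0, 0], [1, 0.55, 0.016, 0, 0, 0, 0], [1, 0.55, 0.016, 0, 0, 0, 0]]}}

```text
clock: 2.95
ee_pos: [367.1, -44.1, 305.2]
tool_rot: [3.141, -0.0, 1.228]
force: [0.8, -1.1, 0.6]
grip_width: 85.2
grip_force: 0.0
```

Call:
{"api": "play_rows", "payload": {"commands": [[1, 0.55, 0.016, 0, 0, 0, 0], [1, 0.55, 0.016, 0, 0, 0, 0], [1, 0.55, 0.016, 0, 0, 0, 0], [1, 0.55, 0.016, 0, 0, 0, 0], [1, 0.55, 0.016, 0, 0, 0, 0], [1, 0.55, 0.016, 0, 0, 0, 0], [1, 0.5, 0.016, 0, 0, 0, 0], [1, 0.5, 0.016, 0, 0, 0, 0], [1, 0.4, 0.016, 0, 0, 0, 0], [1, 0.3, 0.01, 0, 0, 0, 0], [1, 0, 0, 0, 0, 0, 0], [1, 0, 0, 0, 0, 0, 0]]}}

```text
clock: 4.15
ee_pos: [502.1, 303.9, 304.5]
tool_rot: [-3.141, 0.001, 1.23]
force: [0.3, 0.1, -0.2]
grip_width: 85.4
grip_force: 0.0
```

```bash
python3 - <<'E'
from h import *
p=cam('wrist');cv2.imwrite('pics/w1.png',p['frame'][:,:,::-1])
o=manip.get_obs();print(o['ee_pos'].round(1),o['tool_rot'].round(3),o['clock'])
print(proj(p,np.array([515,366.5,185])),p['mount'].round(2).tolist())
for d in manip.boxes_of(p,'key_orange'):print(d['centre'],d['conf'])
E
```

```text
[502.1 303.4 304.9] [-3.141e+00  1.000e-03  1.230e+00] 4.2
[310.76107674 102.99257558] [[-0.0, -0.95, -0.32, 82.29], [1.0, -0.0, 0.0, 0.63], [-0.0, -0.32, 0.95, -128.28], [0.0, 0.0, 0.0, 1.0]]
[43.2, 133.6] 0.81
[316.7, 102.9] 0.63
```

View pics/w1.png

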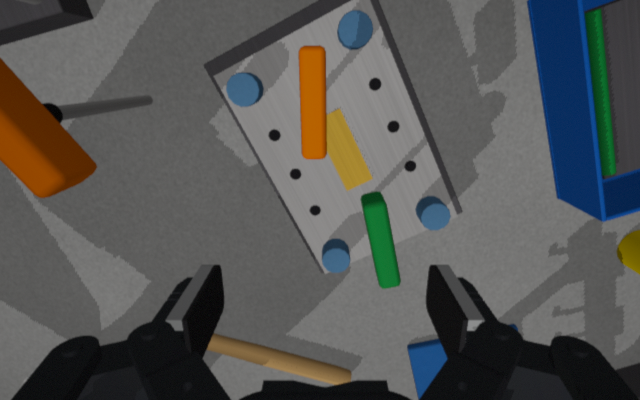

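The wrist view has the orange bar at (313,102), nearly in line with the tool. The green key is at (380,240) and the decoy is far left.

```bash
python3 - <<'E'
from h import *
p=cam('wrist');o=manip.get_obs()
m=colmask(p,'orange',(313,102),65);c,a,rc=bar(p,m,182);print(m.sum(),c,a,rc)
print(np.degrees(o['tool_rot'][2]))
M=R.from_euler('xyz',o['tool_rot']).as_matrix()
for q in (c,(515,366.5)): print(M.T@(np.array([*q,177])-o['ee_pos']))
E
```

```text
2811 [516.27348663 366.33483369] 71.17095918849913 ((515.8071899414062, 364.7442626953125), (74.47506713867188, 17.3905029296875), 71.10875701904297)
70.47820696303573
[ 64.31777927  -7.88053012 128.35114866]
[ 64.04789577  -9.13600253 128.35131337]
```

Call:
{"api": "play_rows", "payload": {"commands": [[1, 0.29, -0.04, 0.1, 0, 0, -0.006], [1, 0.29, -0.04, 0.1, 0, 0, 0], [1, 0.27, -0.03, 0.1, 0, 0, 0], [1, 0, 0, 0.2, 0, 0, 0], [1, 0, 0, 0.3, 0, 0, 0], [1, 0, 0, 0.3, 0, 0, 0], [1, 0, 0, 0.2, 0, 0, 0], [1, 0, 0, 0, 0, 0, 0], [1, 0, 0, 0, 0, 0, 0]]}}

```text
clock: 5.2
ee_pos: [515.5, 366.4, 208.5]
tool_rot: [3.141, -0.0, 1.243]
force: [0.8, -0.8, 0.6]
grip_width: 85.3
grip_force: 0.0
```

```bash
python3 - <<'E'
from h import *
p=cam('wrist');o=manip.get_obs()
print(o['ee_pos'].round(1),np.degrees(o['tool_rot'][2]))
M=R.from_euler('xyz',o['tool_rot']).as_matrix()
print(M.T@(np.array([515.7,366,177])-o['ee_pos']))
u=proj(p,np.array([515.7,366,185]));print(u)
m=colmask(p,'orange',np.clip(u,0,[639,399]),150);c,a,rc=bar(p,m,184);print(m.sum(),c,a,rc)
E
```

```text
[515.9 366.7 209. ] 71.21804348692142
[-0.79477046  0.03467855 32.03094194]
[323.92541966 256.21857215]
5363 [517.75873764 370.89231765] 71.02397130294307 ((516.905029296875, 368.09210205078125), (80.61148834228516, 17.387813568115234), 71.0775375366211)
```

Call:
{"api": "play_rows", "payload": {"commands": [[1, 0, 0, 0.2, 0, 0, 0], [1, 0, 0, 0.2, 0, 0, 0], [1, 0, 0, 0.14, 0, 0, 0], [1, 0, 0, 0, 0, 0, 0], [0.2, 0, 0, 0, 0, 0, 0], [0, 0, 0, 0, 0, 0, 0], [0, 0, 0, 0, 0, 0, 0], [0, 0, 0, 0, 0, 0, 0], [0, 0, 0, 0, 0, 0, 0], [0, 0, 0, 0, 0, 0, 0], [0, 0, 0, 0, 0, 0, 0], [0, 0, 0, 0, 0, 0, 0]]}}

```text
clock: 6.45
ee_pos: [515.6, 367.1, 167.7]
tool_rot: [3.141, -0.001, 1.244]
force: [-1.4, -0.9, 4.9]
grip_width: 17.4
grip_force: 59.3
```

Gripped at a width of 17.4 mm. Lifting straight up.

Call:
{"api": "play_rows", "payload": {"commands": [[0, 0, 0, -0.08, 0, 0, 0], [0, 0, 0, -0.12, 0, 0, 0], [0, 0, 0, -0.16, 0, 0, 0], [0, 0, 0, -0.2, 0, 0, 0], [0, 0, 0, -0.25, 0, 0, 0], [0, 0, 0, -0.3, 0, 0, 0], [0, 0, 0, -0.3, 0, 0, 0], [0, 0, 0, -0.3, 0, 0, 0], [0, 0, 0, -0.3, 0, 0, 0], [0, 0, 0, -0.2, 0, 0, 0], [0, 0, 0, -0.15, 0, 0, 0], [0, 0, 0, 0, 0, 0, 0]]}}

```text
clock: 7.65
ee_pos: [515.8, 367.2, 346.7]
tool_rot: [3.14, -0.002, 1.244]
force: [0.7, 0.2, -1.4]
grip_width: 17.2
grip_force: 58.8
```

```bash
python3 - <<'E'
from h import *
s=cam('scene');t=cam('top');o=manip.get_obs();print(o['ee_pos'],o['tool_rot'],o['grip_width'],o['force'])
x=proj(s,o['ee_pos']).astype(int);y=proj(t,o['ee_pos']).astype(int);print(x,y)
def crop(p,c):
    u=np.clip(c[0]-60,0,520);v=np.clip(c[1]-60,0,280);return cv2.resize(p['frame'][v:v+120,u:u+120],(390,390),interpolation=cv2.INTER_CUBIC)
cv2.imwrite('pics/l1.png',np.hstack([crop(s,x),crop(t,y)])[:,:,::-1])
E
```

```text
[515.32492652 366.91408513 344.42451147] [ 3.14151704e+00 -1.33745455e-04  1.24379162e+00] 17.296860975472015 [ 0.4586198   0.01254539 -1.31141911]
[436 196] [199 178]
```

View pics/l1.png

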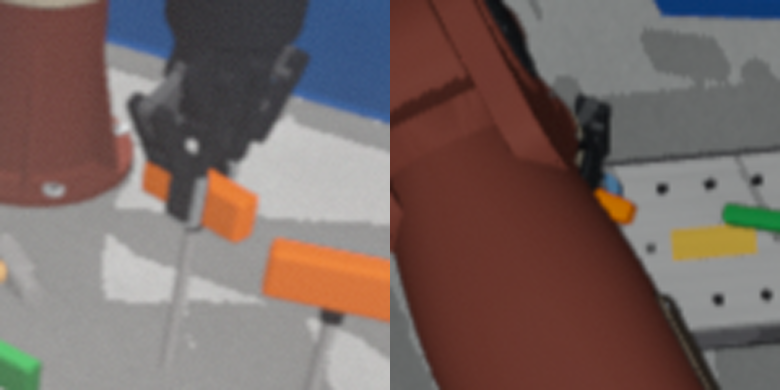

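Key is out and held. Now turning to 84° and crossing to in front of the rack.

Call:
{"api": "play_rows", "payload": {"commands": [[0, 0, 0, 0, 0, 0, -0.037], [0, 0, 0, 0, 0, 0, -0.037], [0, 0, 0, 0, 0, 0, -0.037], [0, -0.15, 0.008, 0, 0, 0, 0], [0, -0.3, 0.008, 0, 0, 0, 0], [0, -0.42, 0.008, 0, 0, 0, 0], [0, -0.42, 0.008, 0, 0, 0, 0], [0, -0.42, 0.008, 0, 0, 0, 0], [0, -0.42, 0.008, 0, 0, 0, 0], [0, -0.42, 0.008, 0, 0, 0, 0], [0, -0.42, 0.008, 0, 0, 0, 0], [0, -0.42, 0.008, 0, 0, 0, 0]]}}

```text
clock: 8.95
ee_pos: [493.1, 111.7, 343.9]
tool_rot: [-3.141, 0.0, 1.463]
force: [0.6, -0.0, -1.5]
grip_width: 17.6
grip_force: 58.7
```

Call:
{"api": "play_rows", "payload": {"commands": [[0, -0.42, 0.008, 0, 0, 0, 0], [0, -0.42, 0.008, 0, 0, 0, 0], [0, -0.42, 0.008, 0, 0, 0, 0], [0, -0.42, 0.008, 0, 0, 0, 0], [0, -0.42, 0.008, 0, 0, 0, 0], [0, -0.42, 0.008, 0, 0, 0, 0], [0, -0.42, 0.008, 0, 0, 0, 0], [0, -0.42, 0.008, 0, 0, 0, 0], [0, -0.3, 0.008, 0, 0, 0, 0], [0, -0.15, 0.008, 0, 0, 0, 0], [0, 0, 0, 0, 0, 0, 0], [0, 0, 0, 0, 0, 0, 0]]}}

```text
clock: 10.15
ee_pos: [469.8, -170.7, 344.2]
tool_rot: [-3.141, -0.001, 1.465]
force: [-0.7, 0.2, -1.8]
grip_width: 17.0
grip_force: 58.7
```

```bash
python3 - <<'E'
from h import *
s=cam('scene');w=cam('wrist');o=manip.get_obs();print(o['ee_pos'],o['tool_rot'],o['grip_width'],o['clock'])
b=o['ee_pos']+[0,-1,2];print('bar,shaft end',proj(s,b),proj(s,b-[0,0,135]),'hook',proj(s,np.array([562,-171.5,190])))
X=lambda x,y,z:np.array([562,-171.5,190])+[x*.9945+y*.1045,-.1045*x+.9945*y,z]
print('prong ends',[proj(s,X(-34,y,-3)).round() for y in(-23,23)],[proj(w,X(-34,y,-3)).round() for y in(-23,23)])
a=cv2.resize(s['frame'][100:250,150:310],(640,600),interpolation=cv2.INTER_CUBIC)
cv2.imwrite('pics/l2.png',a[:,:,::-1]);cv2.imwrite('pics/w2.png',w['frame'][:,:,::-1])
E
```

```text
[ 470.08819484 -170.21567721  344.31979181] [-3.14150521e+00 -3.48405040e-04  1.46648520e+00] 16.830948983931158 10.25
bar,shaft end [250.35867261 123.58823717] [254.73710684 168.31622673] hook [231.90749261 188.74383216]
prong ends [array([237., 182.]), array([247., 188.])] [array([392., 194.]), array([396., 140.])]
```

View pics/l2.png

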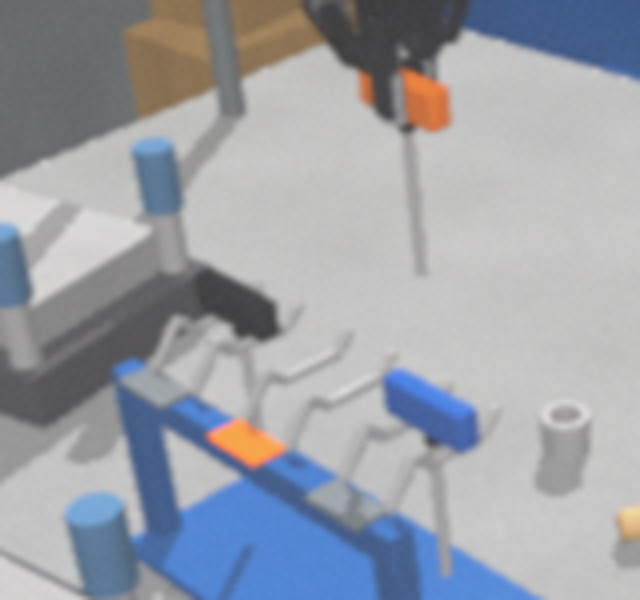

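View pics/w2.png

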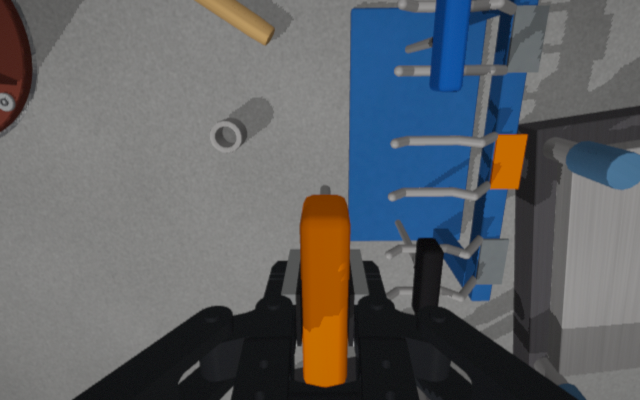

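Prong ends show in the scene at about (237,184) and (247,189), and in the wrist at (394,194) and (398,142). Both are within about 2 px of prediction. The shaft hangs plumb, with its end at scene (255,168) as predicted. Next I'll lower in front of the rack, then go in.

Call:
{"api": "play_rows", "payload": {"commands": [[0, 0, 0, 0.2, 0, 0, 0], [0, 0, 0, 0.3, 0, 0, 0], [0, 0, 0, 0.3, 0, 0, 0], [0, 0, 0, 0.3, 0, 0, 0], [0, 0, 0, 0.3, 0, 0, 0], [0, 0, 0, 0.2, 0, 0, 0], [0, 0, 0, 0.1, 0, 0, 0], [0, 0, 0, 0, 0, 0, 0], [0, 0.06, 0.1, 0, 0, 0, 0], [0, 0.06, 0.15, 0, 0, 0, 0], [0, 0, 0, 0, 0, 0, 0]]}}

```text
clock: 11.35
ee_pos: [492.0, -164.1, 217.6]
tool_rot: [3.139, 0.0, 1.467]
force: [0.2, -0.5, -1.9]
grip_width: 17.2
grip_force: 58.8
```

Call:
{"api": "play_rows", "payload": {"commands": [[0, 0, 0.15, 0, 0, 0, 0], [0, 0, 0.15, 0, 0, 0, 0], [0, 0, 0.15, 0, 0, 0, 0], [0, 0, 0.15, 0, 0, 0, 0], [0, 0, 0.15, 0, 0, 0, 0], [0, 0, 0.12, 0, 0, 0, 0], [0, 0, 0.1, 0, 0, 0, 0], [0, 0, 0, 0, 0, 0, 0], [0, 0, 0, 0, 0, 0, 0]]}}

```text
clock: 12.25
ee_pos: [561.9, -171.9, 216.6]
tool_rot: [-3.141, -0.0, 1.466]
force: [0.7, 0.3, -1.0]
grip_width: 17.2
grip_force: 58.9
```

```bash
python3 - <<'E'
from h import *
s=cam('scene');o=manip.get_obs();print(o['ee_pos'],o['tool_rot'],o['grip_width'],o['force'])
b=o['ee_pos']+[0,-1,2];print(b,proj(s,b),proj(s,b-[0,0,135]))
cv2.imwrite('pics/l3.png',cv2.resize(s['frame'][130:280,150:310],(640,600),interpolation=cv2.INTER_CUBIC)[:,:,::-1])
E
```

```text
[ 561.73436861 -171.8357381   216.7189899 ] [-3.14107564e+00 -9.79458695e-05  1.46576962e+00] 17.15670083789285 [-0.4508583   0.07325599 -1.79266783]
[ 561.73436861 -172.8357381   218.7189899 ] [230.37065287 179.40541876] [235.979668   220.23958733]
```

View pics/l3.png

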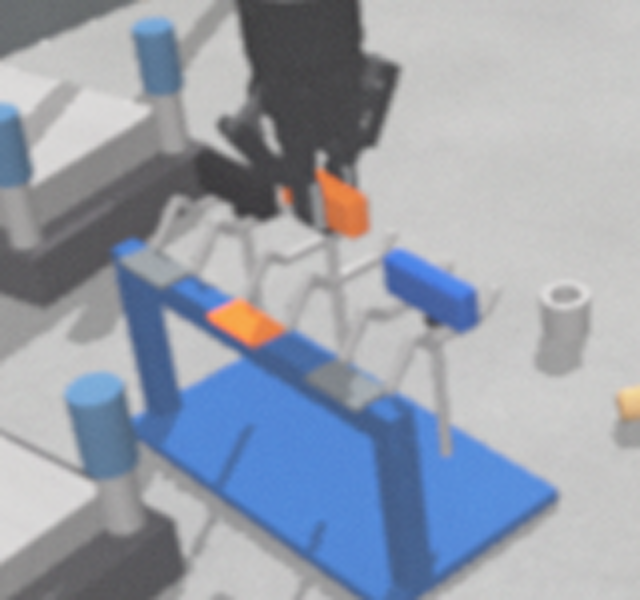

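The shaft hangs between the two middle prongs and the neighbours are still. Lowering now.

Call:
{"api": "play_rows", "payload": {"commands": [[0, 0, 0, 0.08, 0, 0, 0], [0, 0, 0, 0.1, 0, 0, 0], [0, 0, 0, 0.08, 0, 0, 0], [0, 0, 0, 0.06, 0, 0, 0], [0, 0, 0, 0.02, 0, 0, 0], [0, 0, 0, 0, 0, 0, 0], [0, 0, 0, 0, 0, 0, 0]]}}

```text
clock: 13.0
ee_pos: [562.2, -172.0, 191.5]
tool_rot: [3.141, 0.0, 1.466]
force: [1.4, -0.3, -1.3]
grip_width: 17.0
grip_force: 58.9
```

Call:
{"api": "play_rows", "payload": {"commands": [[0, 0, 0, 0.02, 0, 0, 0], [0, 0, 0, 0, 0, 0, 0]]}}

```text
clock: 13.2
ee_pos: [562.1, -171.9, 189.8]
tool_rot: [3.142, 0.0, 1.466]
force: [-0.8, 0.2, -1.7]
grip_width: 16.9
grip_force: 58.9
```

Call:
{"api": "play_rows", "payload": {"commands": [[0, 0, 0, 0.02, 0, 0, 0], [0, 0, 0, 0, 0, 0, 0]]}}

```text
clock: 13.4
ee_pos: [562.0, -171.9, 188.1]
tool_rot: [-3.141, -0.0, 1.466]
force: [0.5, 1.0, -2.2]
grip_width: 17.3
grip_force: 58.9
```

Call:
{"api": "play_rows", "payload": {"commands": [[0, 0, 0, 0.014, 0, 0, 0], [0, 0, 0, 0, 0, 0, 0]]}}

```text
clock: 13.6
ee_pos: [562.1, -171.9, 187.7]
tool_rot: [3.141, 0.0, 1.466]
force: [-1.4, -0.2, 2.8]
grip_width: 17.3
grip_force: 59.7
```

Contact felt on the prongs (vertical force rose). Releasing and going up.

Call:
{"api": "play_rows", "payload": {"commands": [[0.4, 0, 0, 0, 0, 0, 0], [0.6, 0, 0, 0, 0, 0, 0], [0.6, 0, 0, 0, 0, 0, 0], [0.6, 0, 0, 0, 0, 0, 0], [0.6, 0, 0, 0, 0, 0, 0], [0.6, 0, 0, -0.1, 0, 0, 0], [0.6, 0, 0, -0.2, 0, 0, 0], [0.6, 0, 0, -0.4, 0, 0, 0], [0.6, 0, 0, -0.5, 0, 0, 0], [0.6, 0, 0, -0.5, 0, 0, 0], [0.6, 0, 0, 0, 0, 0, 0], [0.6, 0, 0, 0, 0, 0, 0]]}}

```text
clock: 14.8
ee_pos: [562.5, -172.1, 315.9]
tool_rot: [3.139, 0.001, 1.466]
force: [-0.1, -1.0, -0.6]
grip_width: 51.2
grip_force: 0.0
```

```bash
python3 - <<'E'
from h import *
s=cam('scene');w=cam('wrist');o=manip.get_obs();print(o['ee_pos'],o['grip_width'],o['force'],o['clock'])
u=proj(w,np.array([562,-171.5,205]));print(u)
m=colmask(w,'orange',np.clip(u,0,[639,399]),110);print(m.sum(),bar(w,m,203))
print('hook',proj(s,np.array([562,-171.5,190])),proj(s,np.array([562,-171.5,55])))
cv2.imwrite('pics/f.png',np.hstack([cv2.resize(s['frame'][150:260,180:290],(400,400),interpolation=cv2.INTER_CUBIC),cv2.resize(w['frame'],(400,400))])[:,:,::-1])
E
```

```text
[ 561.6404876  -171.74881431  313.95289058] 51.260848670206016 [0.32012412 1.02666202 0.24593993] 14.9
[323.96610297 195.95483696]
2483 (array([ 562.77646767, -170.03936377]), np.float64(83.97688075573447), ((562.600341796875, -171.9649658203125), (77.97852325439453, 17.370922088623047), 84.20973205566406))
hook [231.90749261 188.74383216] [237.34961975 228.47870833]
```

View pics/f.png

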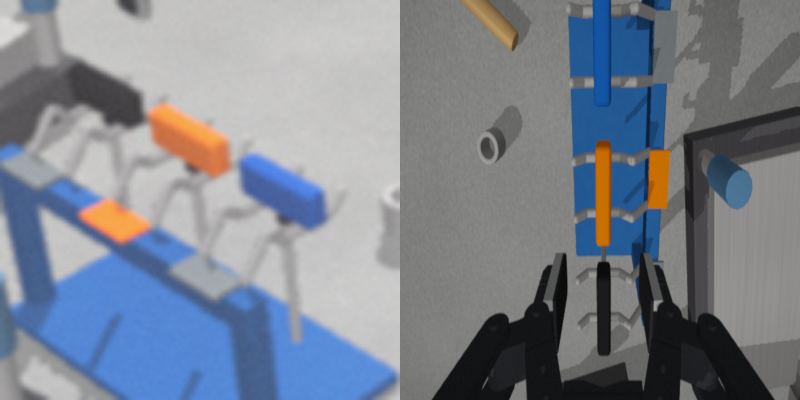

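The orange key hangs on the middle hook, level and in line with the blue and black keys. The gripper is clear of it.

```bash
python3 -c "
from plant import manip
print(manip.hand_in())"
```

```text
the job is handed in; nothing more can be done
None
```

The orange T-key was drawn out of the die and now hangs on the free middle hook, within about 2 mm of its point by the last wrist picture. The gripper is clear, the blue and black keys look undisturbed in that picture, and the job was handed in at about 15 s; no verdict came back.

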